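Put the lock-fitting kit in its service tray

TASK

Pack the locksmith's service tray: lay the narrow brush flat and lengthwise in the empty long compartment, next to the key blanks, and the narrow lock case flat and lengthwise in the empty compartment that runs across the end of the tray. Set them down rather than dropping them in; the wide brush, the square lock case and the padlock are not part of this kit.

Things in the scene. Friction and masses are not known exactly. Their poses are not given: they have to be found in the camera images.
- brush_center (a point): Narrow wooden-handled brush, loose, lying flat, 170 mm long, 16 mm high. Point: mid-length, half-way up (8 mm), near its centre of mass. x runs handle to bristles, z up. Handle 24 mm wide (y) from x = -85 to +24 mm: grip it across y at the point. Then steel ferrule, 40 mm wide, to +46, and rigid bristles, 38 mm wide, to +85. About 70 g. The brush with the 74 mm wide head is not wanted.
- narrow_case_center (a point): Narrow steel lock case, loose, lying flat, 124 x 34 (y) x 15 mm; the width includes a brass strip on its +y edge, 150 mm long, 13 mm past each end. Point: centre, half-way up (7.5 mm). x runs along it, z up. Grip across y at the point (34 mm). A bolt at x = -48 to -28 mm stands 9 mm out of the strip. About 300 g. The nearly square case, 80 mm wide, is not wanted.
- long_bay (a point): Centre of the floor of the grey tray's empty long compartment, inside 200 (x) by 90 (y) mm; z up. Brush goes along x, either way round. Tray fixed to the bench, 302 x 192 mm; floor top (this point) 4 mm above the bench; walls 4 mm thick, rising 10 mm above the floor. On the -y side is a like compartment full of key blanks, on the -x side the cross compartment.
- cross_bay (a point): Centre of the floor of the empty cross compartment at the end of the same tray, inside 90 (x) by 184 (y) mm, at right angles to the long one; z up; floor and walls the same. The lock case goes along y, either way round.
Mind the look-alikes: they are no part of the job. Leave any black or red look-alike of the part that bears narrow_case_center alone.

How it is judged:
By the outcome, as a careful person would: the job done as asked, in the order asked, and still so for the second after the job is handed in, with the robot touching nothing.
It also fails if it takes over 51 s, if anything falls off the work surface, if the arm or the gripper's body presses on something with over 40 N, if the wrist force passes 120 N, or if a joint passes its speed limit or range.

ROBOT

A 6-joint arm with a two-finger parallel gripper is mounted at the origin on the work surface. World frame = base frame: x ahead of the robot, y to its left, z up, the work surface at z = 0. Lengths are in m, angles in rad, forces in N, time in s.
With the tool pointing down it reaches from about 0.4 to 0.925 m from the base axis. Payload 3.4 kg.
Tool frame: the origin (TCP) lies between the finger pads; the fingertips stand 17 mm ahead of it and the grasp point (between the pads) lies 2 mm behind it; z points along the fingers, x is the direction in which the jaws open and shut, and the axes are right-handed (so a half turn about z gives the same grasp; the last joint's range is limited). The gripper opens to 85 mm and grips with 20 to 120 N. Pads are 22 mm wide; open, the fingers measure 114 mm over their backs; the gripper's body (76 mm by 85 mm) begins 54 mm behind the grasp point. The pads swing forward as they close: fully open they stand 13 mm farther back than shut.
Start: joints at [1.139, 0.307, 1.506, -0, 1.328, -0.073], TCP at [0.201, 0.539, 0.248] pointing down, gripper open.
Joint ranges: [-3.12, 3.12], [-1.05, 2.28], [0.14, 2.33], [-1.42, 4.57], [0.1, 2.73], [-2.68, 2.68]. Speed limits (rad/s): [2.57, 2.57, 3.14, 3.14, 3.14, 3.14].

INTERFACE

Orientations are given as a unit quaternion [x, y, z, w].
In Python, from rig import ctrl gives the robot as it stands.
- The arm moves only by the tool drive_tool, never from a script. Its argument "rows" is one flat list of numbers, 7 for each row, row after row: the turn, a rotation vector about the tool's x, y, z in degrees, then the shift along the tool's x, y, z in m, then the finger opening in m, from 0 to 0.0854. A call has 1 to 12 rows; each row is the pose to reach, as a shift and turn from the pose measured when the call began, along the tool's axes at that moment; what a row does not reach only later rows make up. A row lasts 1/8 s, in which the tool goes at most 62.5 mm and 10.7 degrees, less where a joint would pass 70% of its speed; a pose out of reach is approached as far as the arm can. A call with a gripper value outside its range is refused whole. The fingers move at their own pace and stop on an object; "squeeze" is the grip in N (left out, the last holds). Time passes only in rows, so rows that repeat a pose let the fingers close. It gives the time, the measured TCP pose, the force and the opening at its end, in the units of the state.
- ctrl.get_state(): the state, without advancing time (a new reading comes with each control period).
- ctrl.read_camera(name): name is "scene" or "top" or "wrist"; returns a dict with "img" (420x560x3 uint8, red, green, blue), "depth" (420x560 float32, m along the optical axis (not along the pixel's ray), 0 where there is no reading), "K" (3x3 intrinsics, pixels), "world_from_camera" (4x4, takes a point from camera to world coordinates); the wrist camera has in their place "hand_eye" (4x4, takes a point from camera to tool coordinates, whose origin is the TCP and whose axes are the tool frame's). Camera axes: x right, y down, z forward; pixel columns grow to the right and rows downward; lengths in m; the calibration is good to about 2 mm. A picture is of the moment at which its call begins: read the wrist's pose just before it.
- ctrl.job_done(): hands the job in, once; it reports no verdict.
The state is a dict: "clock": time; "joints": joint angles; "qd": joint speeds; "joint_efforts": joint torques, N m; "tcp_pos": TCP position; "orientation": TCP orientation; "ft_force": force on the tool from outside, world axes, zero at the start; "moment": the same for the moment, N m; "gripper_width": opening from 0.0 (shut) to 1.0 (fully open).
Only numpy, scipy, OpenCV 4.12 (cv2) and the standard library are available. Lean on these libraries where they do the work, as an engineer would, in place of code of your own. Each camera call takes 0.05 s, during which the arm holds its last target. There are 200 camera calls.

## Working session

There is one attempt and no reset: what is moved stays moved. The work goes in short steps, Python scripts to look and compute and a tool call to move; the robot and the scene stay as the last step left them, time stands still between calls to the robot, and variables do not carry over. Pictures are saved under pics/ and viewed, about 8 in all and at most 12, crops included, and the job is handed in when it is done.

Besides the shell and the picture viewer there is one more tool, called after "Emit:" as name(argument=value, ...), one argument or row to a line, values as JSON. drive_tool: Moves the arm, as the interface text tells. Its arguments: {"type":"object","properties":{"rows":{"type":"array","items":{"type":"number"}},"squeeze":{"type":"number"}},"required":["rows"]}

```bash
mkdir -p pics; ls
python3 - <<'E'
from rig import ctrl
import cv2,numpy as np
print(ctrl.get_state())
for n in("top","scene"):
    c=ctrl.read_camera(n); cv2.imwrite(f"pics/{n}1.png",c["img"][:,:,::-1]); np.savez(f"pics/{n}1.npz",**c)
    print(n,c["K"].tolist(),np.round(c["world_from_camera"],4).tolist(), (c["depth"]>0).mean())
E
```

```text
pics
{'clock': 0.0, 'joints': array([ 1.13949914e+00,  3.07581760e-01,  1.50768358e+00,  1.17705409e-05,
        1.32839022e+00, -7.35109625e-02]), 'qd': array([ 5.01091698e-04,  1.65746161e-04, -5.65858998e-04,  6.58059475e-06,
       -5.92837016e-04, -7.24670470e-04]), 'joint_efforts': array([-1.05514180e-03, -4.57554996e+01, -2.51912069e+01, -5.17796270e-04,
        1.33284327e-02,  2.48896566e-05]), 'tcp_pos': array([0.20111216, 0.53797261, 0.24737214]), 'orientation': array([ 8.21645522e-01,  5.69997871e-01, -8.91281352e-04,  5.19176294e-04]), 'ft_force': array([-0.60832049,  0.34361218, -0.61121605]), 'moment': array([ 0.01753241, -0.04757239, -0.00153068]), 'gripper_width': 1.0023627173253555}
top [[448.9474695676744, 0.0, 279.43442276051724], [0.0, 448.9474695676744, 204.4263855855836], [0.0, 0.0, 1.0]] [[0.0063, -0.9861, 0.1663, 0.3437], [-0.9997, -0.0101, -0.0222, -0.0246], [0.0236, -0.1661, -0.9858, 1.156], [0.0, 0.0, 0.0, 1.0]] 0.9961224489795918
scene [[400.67870113444695, 0.0, 278.4170826980192], [0.0, 400.67870113444695, 213.18081999504355], [0.0, 0.0, 1.0]] [[-0.5403, 0.5115, -0.6681, 1.27], [0.8412, 0.3099, -0.443, 0.457], [-0.0195, -0.8014, -0.5978, 0.7006], [0.0, 0.0, 0.0, 1.0]] 0.9957950680272109
```

View pics/top1.png

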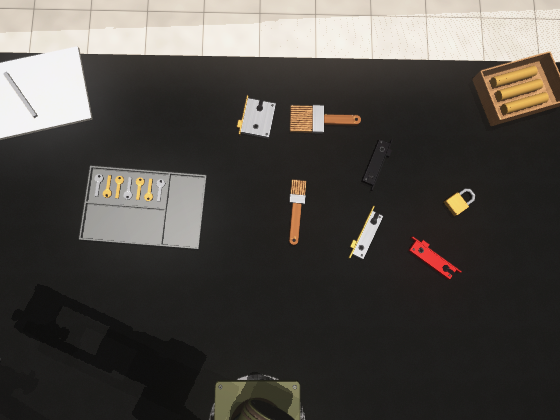

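View pics/scene1.png

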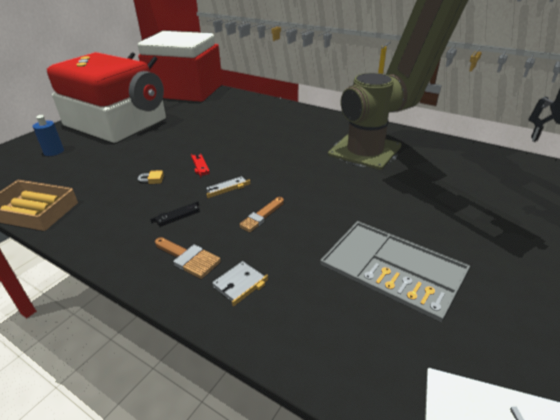

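The top view shows the tray at (80–205, 166–248), with its key row in the upper half and the cross bay at the right end. The narrow brush is at (297, 212) with its bristles up, and the steel narrow case is at (367, 233) with its yellow strip on the left. The scene view agrees with this.

```bash
cat > h.py <<'E'
import numpy as np,cv2
def cast(c,uv,z,T=None):
    T=c["world_from_camera"] if T is None else T
    uv=np.atleast_2d(np.float64(uv)); d=np.c_[uv,np.ones(len(uv))]@np.linalg.inv(c["K"]).T@T[:3,:3].T
    o=T[:3,3]; return o+d*((z-o[2])/d[:,2])[:,None]
def rect(P):
    (c,s,a)=cv2.minAreaRect(np.float32(P[:,:2]*1000)); b=cv2.boxPoints((c,s,a))
    e1,e2=b[1]-b[0],b[2]-b[1]; L=e1 if np.hypot(*e1)>np.hypot(*e2) else e2
    return np.round(c,1),np.round(s,1),round(float(np.degrees(np.arctan2(L[1],L[0])))%180,1)
def masks(img):
    h,s,v=[x.astype(int) for x in cv2.split(cv2.cvtColor(img,cv2.COLOR_RGB2HSV))]
    return dict(orange=(h<18)&(h>3)&(s>90)&(v>60),grey=(s<40)&(v>65),yellow=(h>18)&(h<32)&(s>110)&(v>90),any=v>60)
def comp(m,near=None,box=None):
    m=m.astype(np.uint8).copy()
    if box is not None:
        k=np.zeros_like(m);k[box[1]:box[3],box[0]:box[2]]=1;m&=k
    n,l,st,ce=cv2.connectedComponentsWithStats(m)
    i=1+np.argmax(st[1:,4]); ys,xs=np.where(l==i); return np.c_[xs,ys]
E
python3 - <<'E'
from h import *
c=dict(np.load("pics/top1.npz")); m=masks(c["img"])
print("tray",rect(cast(c,comp(m["any"],box=(70,155,215,258)),.014)))
print("brush all",rect(cast(c,comp(m["any"],box=(280,170,315,252)),.012)))
print("handle",rect(cast(c,comp(m["orange"],box=(280,200,315,252)),.012)))
print("case all",rect(cast(c,comp(m["any"],box=(345,200,390,265)),.012)))
print("case steel",rect(cast(c,comp(m["grey"],box=(345,200,390,265)),.014)))
print("case yel",rect(cast(c,comp(m["yellow"],box=(345,200,390,265)),.014)))
d=c["depth"]
# depth check of bench
T=c["world_from_camera"]
for u,v in((330,280),(297,225),(367,233),(120,225),(185,210)):
    p=np.linalg.inv(c["K"])@[u,v,1]*d[v,u]; print(u,v,np.round(T[:3,:3]@p+T[:3,3],4))
print("tray corners",np.round(cast(c,cv2.boxPoints(cv2.minAreaRect(np.float32(comp(m["any"],box=(70,155,215,258))))),.014),3).tolist())
print("bristle end/handle end",np.round(cast(c,[[299,180],[294,243]],.012),3))
E
```

```text
tray (array([527.8, 298.7]), array([303.7, 193.8]), 85.9)
brush all (array([519.4, -91.7]), array([ 41.2, 170.1]), 173.6)
handle (array([488.1, -90.3]), array([ 24.4, 107.6]), 175.0)
case all (array([ 463.9, -271.8]), array([ 45.3, 148.5]), 152.2)
case steel (array([ 460.8, -277.3]), array([ 30.5, 124.9]), 153.6)
case yel (array([ 471.1, -257.1]), array([ 13. , 148.3]), 153.8)
330 280 [ 0.3449 -0.1806  0.001 ]
297 225 [ 0.4838 -0.096   0.0101]
367 233 [ 0.4642 -0.2752  0.0153]
120 225 [4.809e-01 3.588e-01 3.000e-04]
185 210 [0.5209 0.1934 0.0041]
tray corners [[0.442, 0.456, 0.014], [0.636, 0.456, 0.014], [0.614, 0.141, 0.014], [0.42, 0.149, 0.014]]
bristle end/handle end [[ 0.602 -0.101  0.012]
 [ 0.437 -0.088  0.012]]
```

```bash
cat >> h.py <<'E'
def delta(st,x,y,z,jaw):
    "tool-axis shift (mm) and turn (deg rotvec) to a tool-down pose with jaw axis at angle jaw"
    from scipy.spatial.transform import Rotation as R
    r0=R.from_quat(st["orientation"]); a=np.radians(jaw)
    r1=R.from_matrix(np.c_[[np.cos(a),np.sin(a),0],[np.sin(a),-np.cos(a),0],[0,0,-1]])
    d=r0.inv().apply(np.array([x,y,z])-st["tcp_pos"]); t=(r0.inv()*r1).as_rotvec(degrees=True)
    return np.round(t,1),np.round(d*1000,1)
E
python3 - <<'E'
from rig import ctrl
from h import *
s=ctrl.get_state()
print(delta(s,.48,.25,.24,75)); print(delta(s,.519,-.092,.17,84.3))
E
```

```text
(array([-0. ,  0.1, -5.5]), array([-172.1,  362.1,    7.7]))
(array([ -0. ,   0.1, -14.8]), array([-478.7,  518.4,   78.3]))
```

Emit:
drive_tool(
  rows=[0,0,-3,-0.09,0.18,0.004,0.06,0,0,-5,-0.172,0.362,0.008,0.06,0,0,-5,-0.172,0.362,0.008,0.06,0,0,-5,-0.172,0.362,0.008,0.06,0,0,-5,-0.172,0.362,0.008,0.06,0,0,-5,-0.172,0.362,0.008,0.06,0,0,-14.8,-0.479,0.518,0.078,0.06,0,0,-14.8,-0.479,0.518,0.078,0.06,0,0,-14.8,-0.479,0.518,0.078,0.06,0,0,-14.8,-0.479,0.518,0.078,0.06,0,0,-14.8,-0.479,0.518,0.078,0.06,0,0,-14.8,-0.479,0.518,0.078,0.06],
  squeeze=40,
)

```text
clock: 1.6
tcp_pos: [0.5184, -0.0941, 0.1697]
orientation: [0.741, 0.671, -0.001, 0.0]
ft_force: [1.0, 0.3, -0.2]
gripper_width: 0.705
```

Run:
```python
from rig import ctrl
from h import *
s=ctrl.get_state(); print(s["tcp_pos"],s["joints"],s["clock"]); print(delta(s,.519,-.092,.17,84.3))
```

```text
[ 0.51840431 -0.09410806  0.16970382] [-0.25868116  0.31559168  1.7154208  -0.00178331  1.11110528 -1.72898749] 1.6
(array([-0. ,  0.1, -0. ]), array([ 2.2,  0.4, -0.3]))
```

```bash
cat >> h.py <<'E'
def wrist(ctrl,name):
    from scipy.spatial.transform import Rotation as R
    s=ctrl.get_state(); c=ctrl.read_camera("wrist"); W=np.eye(4); W[:3,:3]=R.from_quat(s["orientation"]).as_matrix(); W[:3,3]=s["tcp_pos"]
    c["world_from_camera"]=W@c["hand_eye"]; cv2.imwrite(f"pics/{name}.png",c["img"][:,:,::-1]); np.savez(f"pics/{name}.npz",**c); return s,c
E
python3 - <<'E'
from rig import ctrl
from h import *
s,c=wrist(ctrl,"w1"); m=masks(c["img"])
P=comp(m["orange"]); print(P.min(0),P.max(0),rect(cast(c,P,.012)))
P=comp(m["any"]); print(P.min(0),P.max(0),rect(cast(c,P,.012)))
E
```

```text
[266  94] [296 220] (array([487.1, -91. ]), array([ 24.9, 108.6]), 175.1)
[0 0] [559 419] (array([ 568.1, -108.4]), array([607.8, 409. ]), 84.4)
```

View pics/w1.png

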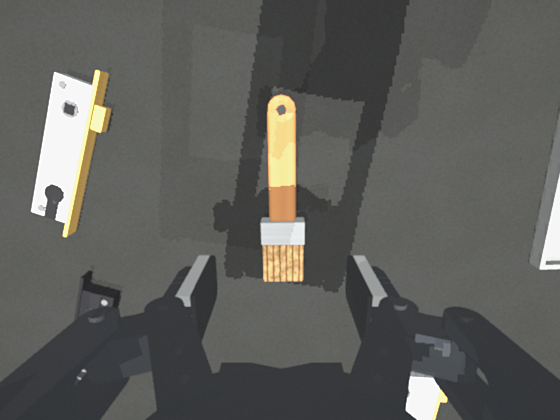

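Run:
```python
from h import *
c=dict(np.load("pics/w1.npz"));d=c["depth"];K=c["K"];H=c["hand_eye"]
v,u=np.mgrid[0:420,0:560]; p=np.stack([(u-K[0,2])/K[0,0]*d,(v-K[1,2])/K[1,1]*d,d],-1)@H[:3,:3].T+H[:3,3]
f=(d>0)&(p[...,2]<.06)&(v<330)&(abs(u-280)<120)
q=p[f]; i=np.argsort(-q[:,2])[:3000:300]; print(np.round(q[i],4)); print(f.sum(), np.c_[u[f],v[f]][i])
```

```text
[[ 0.0299  0.0034  0.0137]
 [-0.0304 -0.0038  0.0058]
 [ 0.0295  0.0091  0.0023]
 [ 0.0352 -0.0113 -0.0006]
 [ 0.0293 -0.0035 -0.0033]
 [ 0.0295  0.0083 -0.0058]
 [ 0.0297 -0.0003 -0.0082]
 [ 0.0301 -0.011  -0.0105]
 [ 0.0383 -0.0074 -0.0126]
 [ 0.0332 -0.0108 -0.0148]]
6388 [[345 278]
 [213 272]
 [348 302]
 [366 263]
 [352 283]
 [352 311]
 [355 296]
 [359 275]
 [381 286]
 [370 281]]
```

The close view agrees with the top view: the brush handle is at pixels (266–296, 94–220), and its grasp point works out to (0.518, -0.093). Descending.

Emit:
drive_tool(
  rows=[0,0,-0.8,0.001,-0.0005,0.06,0.06,0,0,-0.8,0.001,-0.0005,0.11,0.06,0,0,-0.8,0.001,-0.0005,0.135,0.06,0,0,-0.8,0.001,-0.0005,0.148,0.06,0,0,-0.8,0.001,-0.0005,0.1507,0.06,0,0,-0.8,0.001,-0.0005,0.1507,0.06,0,0,-0.8,0.001,-0.0005,0.1507,0.015,0,0,-0.8,0.001,-0.0005,0.1507,0.015,0,0,-0.8,0.001,-0.0005,0.1507,0.015,0,0,-0.8,0.001,-0.0005,0.1507,0.015,0,0,-0.8,0.001,-0.0005,0.1507,0.015,0,0,-0.8,0.001,-0.0005,0.1507,0.015],
  squeeze=40,
)

```text
clock: 3.15
tcp_pos: [0.5199, -0.1017, 0.0189]
orientation: [0.738, 0.675, -0.002, 0.003]
ft_force: [-0.2, 1.0, 6.0]
gripper_width: 0.273
```

Run:
```python
from rig import ctrl
from h import *
s,c=wrist(ctrl,"w2"); print(s["tcp_pos"],s["joints"],s["ft_force"],s["gripper_width"],s["moment"])
c=ctrl.read_camera("top"); cv2.imwrite("pics/top2.png",cv2.resize(c["img"][120:300,200:420,::-1],None,fx=3,fy=3))
s=ctrl.get_state();print(s["tcp_pos"])
```

```text
[ 0.51988988 -0.10171965  0.01891569] [-0.26797696  0.5229449   1.86833543 -0.01093765  0.74696788 -1.74238747] [-0.1886092   1.04849536  5.99190581] 0.27285108110658934 [0.18508555 0.04095585 0.01754142]
[ 0.5198953  -0.10173713  0.01894487]
```

View pics/w2.png

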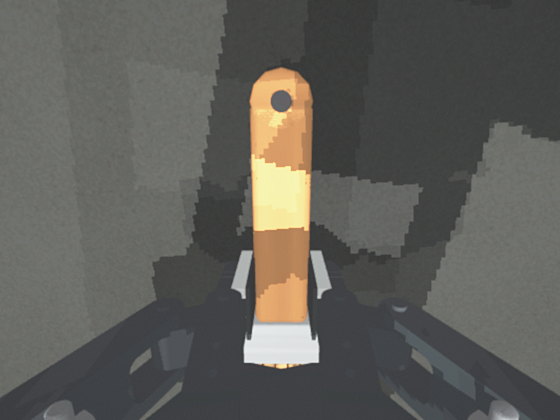

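The handle is held centrally between the pads (250–312 px), just behind the ferrule. The arm ended 8 mm off sideways, so I'll lift and compare.

Emit:
drive_tool(
  rows=[0,0,0,0,0,-0.01,0.015,0,0,0,0,0,-0.04,0.015,0,0,0,0,0,-0.08,0.015,0,0,0,0,0,-0.1,0.015,0,0,0,0,0,-0.1,0.015,0,0,0,0,0,-0.1,0.015],
  squeeze=50,
)

```text
clock: 4.0
tcp_pos: [0.519, -0.1008, 0.1185]
orientation: [0.738, 0.675, -0.003, 0.003]
ft_force: [0.2, 0.4, -1.5]
gripper_width: 0.268
```

Run:
```python
from rig import ctrl
from h import *
s=ctrl.get_state(); print(s["tcp_pos"],s["joints"],s["ft_force"],s["moment"])
# long bay target
a=np.radians(85.9); ex=np.array([np.cos(a),np.sin(a)]); ey=np.array([-ex[1],ex[0]]); C=np.array([527.8,298.7])
lb=C+47*(ex+ey); print(lb); print(delta(s,*lb/1000,.12,-4.1))
```

```text
[ 0.51902685 -0.10078983  0.11846624] [-0.26665443  0.37803614  1.77535441 -0.00901149  0.98589001 -1.74406636] [ 0.20172596  0.42362618 -1.51910157] [-0.01804347  0.0352768  -0.05484262]
[484.28066309 348.94009668]
(array([ 0.4,  0.3, 89. ]), array([444.9, -74.3,  -5.1]))
```

Emit:
drive_tool(
  rows=[0,0,9,0.03,-0.005,-0.001,0.015,0.1,0,18,0.08,-0.013,-0.002,0.015,0.1,0.1,28,0.14,-0.023,-0.003,0.015,0.1,0.1,38,0.2,-0.033,-0.003,0.015,0.2,0.2,48,0.26,-0.043,-0.004,0.015,0.2,0.2,58,0.32,-0.053,-0.004,0.015,0.3,0.2,68,0.37,-0.062,-0.005,0.015,0.3,0.3,77,0.41,-0.068,-0.005,0.015,0.4,0.3,85,0.435,-0.073,-0.005,0.015,0.4,0.3,89,0.445,-0.0743,-0.005,0.015,0.4,0.3,89,0.445,-0.0743,-0.005,0.015,0.4,0.3,89,0.445,-0.0743,-0.005,0.015],
)

```text
clock: 5.5
tcp_pos: [0.4837, 0.3481, 0.1188]
orientation: [0.999, -0.035, -0.001, 0.001]
ft_force: [-0.9, 1.1, -0.1]
gripper_width: 0.267
```

Run:
```python
from rig import ctrl
from h import *
s,c=wrist(ctrl,"w3")
t=ctrl.read_camera("top"); cv2.imwrite("pics/top3.png",cv2.resize(t["img"][140:270,60:240,::-1],None,fx=3,fy=3))
s=ctrl.get_state(); print(s["tcp_pos"],s["qd"],s["ft_force"],s["moment"],s["gripper_width"],s["clock"]); print(delta(s,.4843,.3489,.0235,-4.1))
cv2.imwrite("pics/c3.png",np.hstack([cv2.imread("pics/w3.png")[:,80:480],cv2.resize(cv2.imread("pics/top3.png"),(400,290))[:,:] if 0 else cv2.copyMakeBorder(cv2.resize(cv2.imread("pics/top3.png"),(400,289)),0,131,0,0,0)]))
```

```text
[0.48409189 0.34807379 0.1193988 ] [-0.00125668 -0.00517406 -0.0054267  -0.00010737  0.00037468  0.00488919] [-0.34199466 -0.17745134 -0.53895195] [-0.00238641 -0.02840685 -0.02467796] 0.2643046541740519 5.6
(array([0.1, 0.1, 0. ]), array([ 0.3, -0.9, 95.9]))
```

View pics/c3.png

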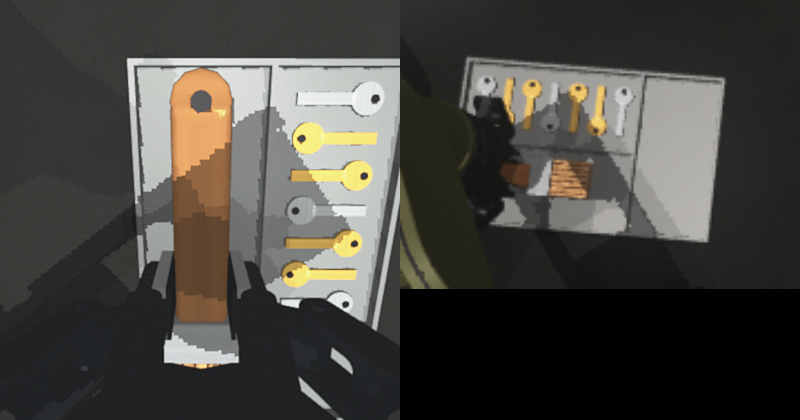

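The left half shows the brush over the empty long bay, parallel to its walls; the right half confirms the bay, with the bristles toward the cross bay. Lowering.

Emit:
drive_tool(
  rows=[0,0,0,0,-0.001,0.03,0.015,0,0,0,0,-0.001,0.06,0.015,0,0,0,0,-0.001,0.08,0.015,0,0,0,0,-0.001,0.09,0.015,0,0,0,0,-0.001,0.094,0.015,0,0,0,0,-0.001,0.0959,0.015,0,0,0,0,-0.001,0.0959,0.015,0,0,0,0,-0.001,0.0959,0.015],
)

```text
clock: 6.6
tcp_pos: [0.4844, 0.3493, 0.0241]
orientation: [0.999, -0.035, -0.0, 0.0]
ft_force: [-0.3, -0.6, -0.7]
gripper_width: 0.262
```

Emit:
drive_tool(
  rows=[0,0,0,0,0,0.001,0.015,0,0,0,0,0,0.0015,0.015,0,0,0,0,0,0.001,0.03,0,0,0,0,0,0,0.045,0,0,0,0,0,0,0.045,0,0,0,0,0,0,0.045,0,0,0,0,0,-0.01,0.045,0,0,0,0,0,-0.04,0.045,0,0,0,0,0,-0.09,0.045,0,0,0,0,0,-0.14,0.06,0,0,0,0,0,-0.14,0.06,0,0,0,0,0,-0.14,0.06],
)

```text
clock: 8.1
tcp_pos: [0.4841, 0.3491, 0.1645]
orientation: [0.999, -0.035, -0.0, 0.0]
ft_force: [-0.7, -0.1, -0.3]
gripper_width: 0.705
```

Run:
```python
from rig import ctrl
from h import *
s,c=wrist(ctrl,"w4"); m=masks(c["img"])
P=comp(m["orange"]); print("brush handle",rect(cast(c,P,.016)),P.min(0),P.max(0))
s=ctrl.get_state(); print(s["tcp_pos"],s["clock"]); 
print(delta(s,.52,.05,.165,25));print(delta(s,.4618,-.2757,.165,63.6))
```

```text
brush handle (array([486.6, 381.7]), array([108.1,  23.7]), 86.0) [267  91] [296 221]
[0.4835202  0.34872762 0.16340562] 8.15
(array([  0. ,   0.1, -29.1]), array([ 57.6, 295.4,  -1.3]))
(array([  0. ,   0.1, -67.7]), array([ 22.6, 624.4,  -0.8]))
```

The brush lies in the bay, with its centre within about 2 mm of the bay centre and its axis at 86.0°. Now to the case.

Emit:
drive_tool(
  rows=[0,0,-5,0.01,0.04,0,0.06,0,0,-12,0.025,0.1,-0.001,0.07,0,0,-19,0.04,0.16,-0.001,0.07,0,0,-26,0.05,0.22,-0.001,0.07,0,0,-33,0.055,0.28,-0.001,0.07,0,0,-40,0.055,0.34,-0.001,0.07,0,0,-47,0.05,0.4,-0.001,0.07,0,0,-54,0.045,0.46,-0.001,0.07,0,0,-61,0.038,0.52,-0.001,0.07,0,0,-66,0.03,0.58,-0.001,0.07,0,0,-67.7,0.0226,0.6244,-0.001,0.07,0,0,-67.7,0.0226,0.6244,-0.001,0.07],
)

```text
clock: 9.65
tcp_pos: [0.4602, -0.2783, 0.1634]
orientation: [0.851, 0.525, -0.002, -0.001]
ft_force: [-0.2, 0.9, -0.1]
gripper_width: 0.821
```

Emit:
drive_tool(
  rows=[0,0,0,0,0,0,0.07,0,0,0,0,0,0,0.07],
)

```text
clock: 9.9
tcp_pos: [0.4598, -0.2769, 0.1624]
orientation: [0.851, 0.526, -0.002, -0.002]
ft_force: [-1.4, 0.8, 0.0]
gripper_width: 0.818
```

Run:
```python
from rig import ctrl
from h import *
s,c=wrist(ctrl,"w5"); m=masks(c["img"])
h,sa,v=cv2.split(cv2.cvtColor(c["img"],cv2.COLOR_RGB2HSV))
P=comp((v>150)&(sa<50),box=(60,20,500,260)); print("steel",rect(cast(c,P,.014)),P.min(0),P.max(0))
P=comp(m["yellow"],box=(60,20,500,300)); print("yel",rect(cast(c,P,.014)),P.min(0),P.max(0))
s=ctrl.get_state(); print(s["tcp_pos"],s["clock"],delta(s,.4618,-.2757,.019,63.6))
```

```text
steel (array([ 458.3, -274.9]), array([ 33.9, 117. ]), 153.8) [262 127] [303 259]
yel (array([ 495.6, -275.7]), array([ 3.9, 89.9]), 153.2) [298 184] [303 279]
[ 0.46010133 -0.27686493  0.16272469] 9.95 (array([-0.3,  0.1, -0.2]), array([  2. ,   1.8, 143.7]))
```

View pics/w5.png

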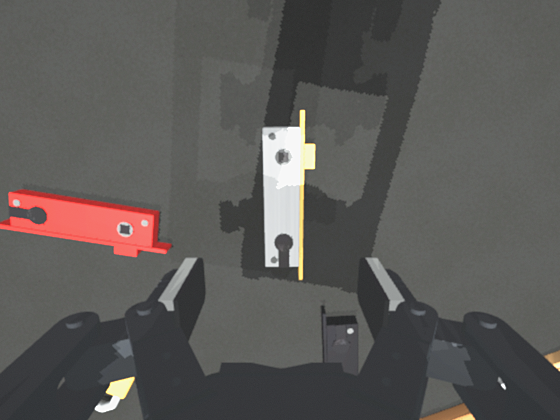

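The steel case spans (263–304, 127–267), with its brass bolt to the right; the red and black look-alikes are clear of the jaws.

Run:
```python
from rig import ctrl
from h import *
c=dict(np.load("pics/w5.npz"))
print(cast(c,[[263.5,128],[304,127],[304.5,267],[265,268],[284,197.5],[303,110],[301,279]],.015).round(4))
p=cast(c,[[263.5,128],[304,127],[304,267],[265,268]],.015).mean(0);print(p)
s=ctrl.get_state(); print(s["tcp_pos"],delta(s,*p[:2],.019,63.6))
```

```text
[[ 0.3996 -0.2633  0.015 ]
 [ 0.4136 -0.2336  0.015 ]
 [ 0.5261 -0.2867  0.015 ]
 [ 0.5109 -0.3195  0.015 ]
 [ 0.4591 -0.2743  0.015 ]
 [ 0.4013 -0.2287  0.015 ]
 [ 0.5357 -0.2948  0.015 ]]
[ 0.46251573 -0.27586492  0.015     ]
[ 0.46010133 -0.27686493  0.16272469] (array([-0.3,  0.1, -0.2]), array([  2.2,   2.5, 143.7]))
```

Emit:
drive_tool(
  rows=[-0.3,0.1,-0.2,0.002,0.0022,0.05,0.065,-0.3,0.1,-0.2,0.002,0.0022,0.09,0.065,-0.3,0.1,-0.2,0.002,0.0022,0.11,0.065,-0.3,0.1,-0.2,0.002,0.0022,0.11,0.065,-0.3,0.1,-0.2,0.002,0.0022,0.11,0.065],
)

```text
clock: 10.58
tcp_pos: [0.4632, -0.2757, 0.0535]
orientation: [0.849, 0.528, 0.0, 0.0]
ft_force: [0.6, -0.0, -0.3]
gripper_width: 0.764
```

Run:
```python
from rig import ctrl
from h import *
s=ctrl.get_state(); print(s["tcp_pos"],delta(s,.462,-.2758,.019,63.7))
```

```text
[ 0.46316567 -0.2756928   0.05348219] (array([0., 0., 0.]), array([-0.6, -1. , 34.5]))
```

Emit:
drive_tool(
  rows=[0,0,0,-0.0006,-0.001,0.02,0.065,0,0,0,-0.0006,-0.001,0.031,0.065,0,0,0,-0.0006,-0.001,0.0345,0.065,0,0,0,-0.0006,-0.001,0.0345,0.065,0,0,0,-0.0006,-0.001,0.0345,0.045,0,0,0,-0.0006,-0.001,0.0345,0.025,0,0,0,-0.0006,-0.001,0.0345,0.025,0,0,0,-0.0006,-0.001,0.0345,0.025,0,0,0,-0.0006,-0.001,0.0345,0.025,0,0,0,-0.0006,-0.001,0.0345,0.025],
  squeeze=60,
)

```text
clock: 11.82
tcp_pos: [0.4623, -0.2762, 0.0197]
orientation: [0.849, 0.528, 0.0, 0.001]
ft_force: [-1.1, 0.9, 5.5]
gripper_width: 0.378
```

Emit:
drive_tool(
  rows=[0,0,0,0,0,-0.01,0.025,0,0,0,0,0,-0.04,0.025,0,0,0,0,0,-0.08,0.025,0,0,0,0,0,-0.1,0.025,0,0,0,0,0,-0.1,0.025,0,0,0,0,0,-0.1,0.025],
)

```text
clock: 12.58
tcp_pos: [0.4614, -0.2754, 0.119]
orientation: [0.849, 0.528, 0.0, 0.0]
ft_force: [-0.5, -0.3, -3.5]
gripper_width: 0.379
```

Run:
```python
from rig import ctrl
from h import *
s=ctrl.get_state(); print(s["tcp_pos"],s["ft_force"],s["moment"],s["gripper_width"],s["clock"]); print(delta(s,.5205,.197,.12,85.9))
```

```text
[ 0.46138679 -0.27544893  0.11898317] [-0.47927377 -0.25596038 -3.48835693] [ 0.00274544 -0.04136686 -0.00429511] 0.37871633562283935 12.575
(array([  0. ,   0. , -22.2]), array([ 449.8, -156.2,   -1.1]))
```

Emit:
drive_tool(
  rows=[0,0,-1,0.02,-0.007,0,0.025,0,0,-3,0.06,-0.02,0,0.025,0,0,-5,0.11,-0.038,0,0.025,0,0,-8,0.165,-0.057,0,0.025,0,0,-11,0.22,-0.076,-0.001,0.025,0,0,-14,0.275,-0.095,-0.001,0.025,0,0,-17,0.33,-0.115,-0.001,0.025,0,0,-20,0.38,-0.132,-0.001,0.025,0,0,-21.5,0.42,-0.146,-0.001,0.025,0,0,-22.2,0.443,-0.154,-0.001,0.025,0,0,-22.2,0.45,-0.156,-0.001,0.025,0,0,-22.2,0.45,-0.156,-0.001,0.025],
)

```text
clock: 14.08
tcp_pos: [0.5197, 0.1972, 0.119]
orientation: [0.731, 0.682, -0.001, -0.0]
ft_force: [0.1, -0.5, -2.1]
gripper_width: 0.376
```

Run:
```python
from rig import ctrl
from h import *
s,c=wrist(ctrl,"w6")
t=ctrl.read_camera("top")
cv2.imwrite("pics/c6.png",np.hstack([cv2.imread("pics/w6.png")[:,80:480],cv2.copyMakeBorder(cv2.resize(t["img"][140:270,60:240,::-1],(400,289)),0,131,0,0,0)]))
s=ctrl.get_state(); print(s["tcp_pos"],s["ft_force"],s["gripper_width"],s["clock"]); print(delta(s,.5205,.197,.0235,85.9))
```

```text
[0.51992323 0.19612814 0.11936361] [-0.23996155 -0.60975783 -2.35403179] 0.37982842168945385 14.175
(array([-0.1,  0.1, -0. ]), array([ 1. ,  0.6, 95.9]))
```

View pics/c6.png

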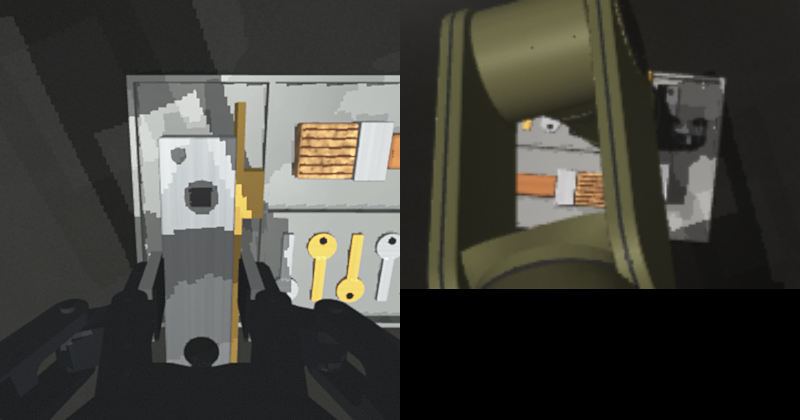

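The case is held straight over the cross bay, with its bolt toward the long bay (250, 193) and clear of the wall. The brush lies flat in its bay. Lowering.

Emit:
drive_tool(
  rows=[0,0,0,0.001,0.0006,0.03,0.025,0,0,0,0.001,0.0006,0.06,0.025,0,0,0,0.001,0.0006,0.08,0.025,0,0,0,0.001,0.0006,0.09,0.025,0,0,0,0.001,0.0006,0.094,0.025,0,0,0,0.001,0.0006,0.0957,0.025,0,0,0,0.001,0.0006,0.0957,0.025,0,0,0,0.001,0.0006,0.0957,0.025],
)

```text
clock: 15.18
tcp_pos: [0.5209, 0.1972, 0.0243]
orientation: [0.732, 0.681, -0.0, 0.0]
ft_force: [0.4, -0.7, -2.1]
gripper_width: 0.378
```

Emit:
drive_tool(
  rows=[0,0,0,0,0,0.001,0.025,0,0,0,0,0,0.0015,0.025,0,0,0,0,0,0.001,0.036,0,0,0,0,0,0,0.046,0,0,0,0,0,0,0.046,0,0,0,0,0,0,0.046,0,0,0,0,0,-0.01,0.046,0,0,0,0,0,-0.04,0.046,0,0,0,0,0,-0.09,0.046,0,0,0,0,0,-0.14,0.046,0,0,0,0,0,-0.18,0.046,0,0,0,0,0,-0.18,0.046],
)

```text
clock: 16.68
tcp_pos: [0.5234, 0.1981, 0.2089]
orientation: [0.732, 0.681, 0.004, 0.002]
ft_force: [0.9, -0.2, -1.1]
gripper_width: 0.538
```

Run:
```python
from rig import ctrl
from h import *
s,c=wrist(ctrl,"w7"); t=ctrl.read_camera("scene")
cv2.imwrite("pics/c7.png",np.hstack([cv2.imread("pics/w7.png")[:,80:480],cv2.copyMakeBorder(cv2.resize(t["img"][200:330,300:480,::-1],(400,289)),0,131,0,0,0)]))
print(s["tcp_pos"],s["ft_force"],s["gripper_width"],s["clock"])
```

```text
[0.52342696 0.19808645 0.20890472] [ 0.92459242 -0.2407123  -1.11946615] 0.5382861787716763 16.675
```

View pics/c7.png

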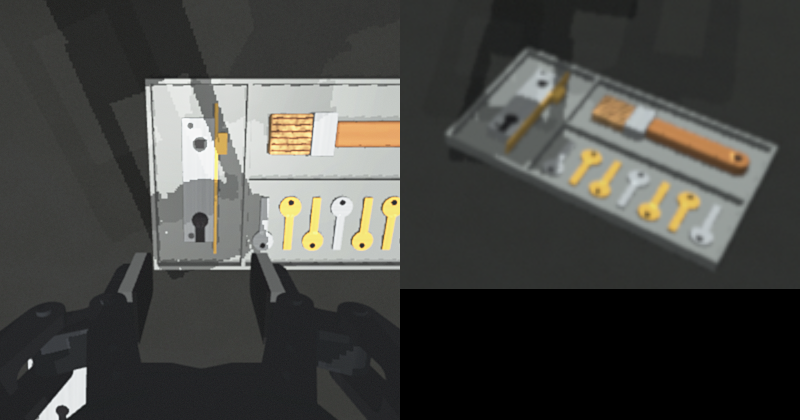

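Both views show the case flat and lengthwise in the cross bay and the brush flat in the long bay, with the gripper clear of both. Handing in.

```bash
python3 -c "
from rig import ctrl
print(ctrl.job_done())"
```

```text
the job is handed in; nothing more can be done
None
```

The brush and then the narrow lock case are in the tray as asked, and I handed the job in at about 16.7 s of the 51 s allowed. I set each one down within about 1 mm of the floor before opening the fingers.

- **Brush:** it lies flat and lengthwise in the long compartment, bristles toward the cross compartment. Measured from the wrist camera after release, its centre is about 2 mm from the bay centre and it is parallel to the walls.
- **Lock case:** the last wrist and scene views show it flat and lengthwise in the cross compartment, clear of all walls, with its bolt toward the long compartment. I checked this by eye only and did not measure the final offset.
- **Other items:** I did not touch the look-alikes, the padlock or the key blanks.
- **Forces:** the highest wrist force I read was about 6 N, at the ends of moves; I did not see peaks within moves.

**One disagreement:** during the brush grasp the arm ended about 8 mm sideways of where I commanded it. I did not find the cause. The brush was still centred in the jaws, and the placement was not affected.

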